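Put the sharpened planes back in the till in order

TASK

The four small planes stand freshly sharpened in the plywood honing tray, laid out in the order the maker will use them. Move them all to the dark plane till, one to a bay and in the same order from left to right, each set down (not dropped) on its sole in the middle of its bay, lengthwise along the bay. Do not push the whetstone, oil bottle, hammer or sanding block out of place.

Things in the scene. Friction and masses are not known exactly. Their poses are not given: they have to be found in the camera images.
- plane_kanna: Loose. Origin: middle of the sole's underside; x along its length to the toe (points away from the robot at the start, within 0.2 rad), z up. Plain pale-wood block plane, a rectangular block 96 long x 36 wide x 30 high with flat upright sides; dark blade slanting up out of its top to 52 high. 0.13 to 0.2 kg. Grip across the 36 mm width at mid-length, 8 to 28 mm above the sole.
- plane_block: Loose. Origin: middle of the sole's underside; x along its length to the toe (points away from the robot at the start, within 0.2 rad), z up. Metal block plane: grey steel sole 104 long x 36 wide, steel side cheeks 60 long at mid-length and 30 high (outer width 36), rounded cap over the blade, brass wheel behind, round brass knob in front. 0.27 to 0.43 kg. Grip across the cheeks at mid-length, 8 to 28 mm above the sole.
- plane_finger: Loose. Origin: middle of the sole's underside; x along its length to the toe (points away from the robot at the start, within 0.2 rad), z up. The smallest: brass finger plane with rounded ends, 64 long x 28 wide, 27 high with flat sides over the middle 36 mm; steel blade and dark wedge slanting up to 50 high. 0.16 to 0.25 kg. Grip across the 28 mm width at mid-length, 8 to 25 mm above the sole.
- plane_horn: Loose. Origin: middle of the sole's underside; x along its length to the toe (points away from the robot at the start, within 0.2 rad), z up. Brown wooden plane 94 long x 34 wide x 32 high with flat upright sides, an upright round horn (20 thick, 68 high) standing at its toe 32 mm from the middle, blade and pale wedge slanting up to 57 high. 0.15 to 0.24 kg. Grip across the 34 mm width at mid-length, 8 to 28 mm above the sole.
- honing_tray: Pale plywood tray, fixed, the planes in it at the start: 126 (x) x 364 (y, the row), ends 18 high, lips 14. Origin: middle of its underside. Bay centres at x = 0, y = +114, +38, -38, -114 mm in its frame (+y: the robot's left, within 0.1 rad); battens between them 8 wide, tops 15 above the bench. The soles stand 10 above the bench. It may be nearer or farther than the till.
- till: Dark wooden plane till, fixed, empty at the start: 132 (x) x 368 (y, the row); rail 40 high along its far side, front lip 14, end cheeks 18 to 38 high. Origin: middle of its underside. Bay centres at x = 0, y = +114, +38, -38, -114 mm in its frame (+y: the robot's left, within 0.1 rad); bays 116 long, battens between 8 wide, tops 16 above the bench. Soles in it stand 10 above the bench.
- pad_kanna: Thin grey rubber pad 110 x 60 x 3, fixed in the honing tray under the pale-wood block plane; the four pads look alike. Origin: middle of its underside, axes as the tray's. It stays put and so still shows which bay that plane came from.
- pad_block: Thin grey rubber pad 110 x 60 x 3, fixed in the honing tray under the metal block plane; the four pads look alike. Origin: middle of its underside, axes as the tray's. It stays put and so still shows which bay that plane came from.
- pad_finger: Thin grey rubber pad 110 x 60 x 3, fixed in the honing tray under the brass finger plane; the four pads look alike. Origin: middle of its underside, axes as the tray's. It stays put and so still shows which bay that plane came from.
- pad_horn: Thin grey rubber pad 110 x 60 x 3, fixed in the honing tray under the horned plane; the four pads look alike. Origin: middle of its underside, axes as the tray's. It stays put and so still shows which bay that plane came from.
- whetstone: Bystander, loose: grey stone 100 x 44 in a wooden holder 120 x 56, 28 high in all, by the left end of the honing tray. Origin under its middle.
- oil_bottle: Bystander, loose: white oil bottle 40 across, 88 high, by the right end of the honing tray. Origin under its middle.
- setting_hammer: Bystander, loose: small brass hammer with a wooden handle, 135 long in all, lying along x, 17 high, by the right end of the till. Origin on the bench under the handle.
- sanding_block: Bystander, loose: cork block 90 x 42 x 30, by the left end of the till. Origin under its middle.

How it is judged:
At the end, for the whole second after the job is handed in: Each plane stands upright on its sole in a bay of the till, within 15 mm of the bay's centre along and across it, its length within 0.25 rad of the bay's, at rest, one plane to a bay; the four stand in the same order from left to right as they stood in the honing tray at the start (((y of pad_kanna in the frame of honing_tray between 0.099 and 0.129 m and y of plane_kanna in the frame of till between 0.099 and 0.129 m) or (y of pad_kanna in the frame of honing_tray between 0.023 and 0.053 m and y of plane_kanna in the frame of till between 0.023 and 0.053 m) or (y of pad_kanna in the frame of honing_tray between -0.053 and -0.023 m and y of plane_kanna in the frame of till between -0.053 and -0.023 m) or (y of pad_kanna in the frame of honing_tray between -0.129 and -0.099 m and y of plane_kanna in the frame of till between -0.129 and -0.099 m)) and x of plane_kanna in the frame of till between -0.015 and 0.015 m and z of plane_kanna in the frame of till between 0.006 and 0.016 m and angle between each of plane_kanna, plane_block, plane_finger, plane_horn's own z axis and vertical below 0.1 rad and angle between the x axis of each of plane_kanna, plane_block, plane_finger, plane_horn and the x axis of till, either way round below 0.25 rad and linear speed of each of plane_kanna, plane_block, plane_finger, plane_horn below 0.02 m/s and ((y of pad_block in the frame of honing_tray between 0.099 and 0.129 m and y of plane_block in the frame of till between 0.099 and 0.129 m) or (y of pad_block in the frame of honing_tray between 0.023 and 0.053 m and y of plane_block in the frame of till between 0.023 and 0.053 m) or (y of pad_block in the frame of honing_tray between -0.053 and -0.023 m and y of plane_block in the frame of till between -0.053 and -0.023 m) or (y of pad_block in the frame of honing_tray between -0.129 and -0.099 m and y of plane_block in the frame of till between -0.129 and -0.099 m)) and x of plane_block in the frame of till between -0.015 and 0.015 m and z of plane_block in the frame of till between 0.006 and 0.016 m and ((y of pad_finger in the frame of honing_tray between 0.099 and 0.129 m and y of plane_finger in the frame of till between 0.099 and 0.129 m) or (y of pad_finger in the frame of honing_tray between 0.023 and 0.053 m and y of plane_finger in the frame of till between 0.023 and 0.053 m) or (y of pad_finger in the frame of honing_tray between -0.053 and -0.023 m and y of plane_finger in the frame of till between -0.053 and -0.023 m) or (y of pad_finger in the frame of honing_tray between -0.129 and -0.099 m and y of plane_finger in the frame of till between -0.129 and -0.099 m)) and x of plane_finger in the frame of till between -0.015 and 0.015 m and z of plane_finger in the frame of till between 0.006 and 0.016 m and ((y of pad_horn in the frame of honing_tray between 0.099 and 0.129 m and y of plane_horn in the frame of till between 0.099 and 0.129 m) or (y of pad_horn in the frame of honing_tray between 0.023 and 0.053 m and y of plane_horn in the frame of till between 0.023 and 0.053 m) or (y of pad_horn in the frame of honing_tray between -0.053 and -0.023 m and y of plane_horn in the frame of till between -0.053 and -0.023 m) or (y of pad_horn in the frame of honing_tray between -0.129 and -0.099 m and y of plane_horn in the frame of till between -0.129 and -0.099 m)) and x of plane_horn in the frame of till between -0.015 and 0.015 m and z of plane_horn in the frame of till between 0.006 and 0.016 m); the robot touches nothing.
It fails at once if a plane is dropped or thrown (moves faster than 0.5 m/s with no finger on it) ((linear speed of plane_kanna above 0.5 m/s and contact force between the fingers and plane_kanna below 0.02 N) or (linear speed of plane_block above 0.5 m/s and contact force between the fingers and plane_block below 0.02 N) or (linear speed of plane_finger above 0.5 m/s and contact force between the fingers and plane_finger below 0.02 N) or (linear speed of plane_horn above 0.5 m/s and contact force between the fingers and plane_horn below 0.02 N)).
It fails at once if the whetstone, oil bottle, hammer or sanding block is pushed more than 25 mm from its place (distance of any of whetstone, oil_bottle, setting_hammer, sanding_block from where it was at the start of the episode above 0.025 m).
It also fails if it takes over 96 s, if anything falls off the work surface, if the arm or the gripper's body presses on something with over 40 N, if the wrist force passes 120 N, or if a joint passes its speed limit or range.

ROBOT

A 7-joint arm with a two-finger parallel gripper is mounted at the origin on the work surface. World frame = base frame: x ahead of the robot, y to its left, z up, the work surface at z = 0. Lengths are in m, angles in rad, forces in N, time in s.
With the tool pointing down it reaches from about 0.425 to 0.95 m from the base axis. Payload 4.7 kg.
Tool frame: the origin (TCP) lies at the very end of the fingers, on their centre line; the grasp point (between the pads) lies bot.pinch_z behind it (bot.pinch_z is the distance from the TCP to the grasp point, in m); x points along the fingers, y is the direction in which the jaws open and shut, and the axes are right-handed (so a half turn about x gives the same grasp; the last joint's range is limited). The gripper opens to 87 mm and grips with 3 to 60 N. Pads are 19 mm wide; open, the fingers measure 117 mm over their backs; the gripper's body (75 mm by 190 mm) begins 51 mm behind the grasp point.
Start: joints at [-1.184, 0.469, -0.049, 1.532, 0.024, 1.141, -0.082], TCP at [0.273, 0.618, 0.223] pointing down, gripper open.
Joint ranges: [-2.59, 2.59], [-0.33, 1.99], [-1.39, 1.29], [0.1, 2.45], [-1.04, 4.18], [0.21, 1.99], [-2.66, 2.66]. Speed limits (rad/s): [2.57, 2.57, 3.14, 3.14, 3.14, 3.14, 3.14].

INTERFACE

Orientations are given as a unit quaternion [x, y, z, w].
In Python, from workcell import telemetry, cams, order, bot gives the robot as it stands.
- The arm moves only by the tool jog_arm, never from a script. Its argument "moves" is a list of rows, each a list of 2 entries, a list of its own where there are three numbers: the shift along the tool's x, y, z in cm, then the turn about the tool's x in degrees. In form: [[[dx, dy, dz], spin], ...]. A call has exactly 5 rows; each row is the pose to reach, as a shift and turn from the pose commanded when the call began, along the tool's axes at that moment; what a row does not reach only later rows make up. A row lasts 1/10 s, in which the tool goes at most 50 mm and 8.59 degrees, less where a joint would pass 70% of its speed; a pose out of reach is approached as far as the arm can. A call with a gripper value outside its range is refused whole. "fingers" is the opening in per cent of the stroke, from 0 (shut) to 100 (fully open), set as the call begins (left out, the last holds). The fingers move at their own pace and stop on an object; "force" is the grip in N (left out, the last holds). Time passes only in rows, so rows that repeat a pose let the fingers close, or fill a call up. It gives the time, the measured TCP pose, the force and the opening at its end, in the units of the state.
- telemetry.read_state(): the state, without advancing time (a new reading comes with each control period).
- cams.read_camera(name): name is "scene" or "top"; returns (picture, depth): 400x640x3 uint8, red, green, blue; 400x640 float32, m along the optical axis (not along the pixel's ray), 0 where there is no reading.
- cams.get_calibration(name): a dict with "fx", "fy", "cx", "cy" (pixels), "extrinsics" (4x4, takes a point from world to camera coordinates). Camera axes: x right, y down, z forward; pixel columns grow to the right and rows downward; lengths in m; the calibration is good to about 2 mm. A picture is of the moment at which its call begins. get_calibration takes no time and is no camera call.
- order.close_job(): hands the job in, once; it reports no verdict.
The state is a dict: "t": time; "q": joint angles; "qvel": joint speeds; "joint_efforts": joint torques, N m; "position": TCP position; "tcp_rot": TCP orientation; "contact_force": force on the tool from outside, world axes, zero at the start; "wrist_torque": the same for the moment, N m; "grip_width": finger opening in m.
Only numpy, scipy, OpenCV 4.12 (cv2) and the standard library are available. Lean on these libraries where they do the work, as an engineer would, in place of code of your own. Each camera call takes 0.05 s, during which the arm holds its last target.

## Working session

There is one attempt and no reset: what is moved stays moved. The work goes in short steps, Python scripts to look and compute and a tool call to move; the robot and the scene stay as the last step left them, time stands still between calls to the robot, and variables do not carry over. Pictures are saved under pics/ and viewed, and the job is handed in when it is done.

Besides the shell and the picture viewer there is one more tool, called after "Emit:" by a JSON object that holds its "api" and its "payload", one argument or row to a line. jog_arm: Moves the arm, as the interface text tells. Its arguments: {"type":"object","properties":{"moves":{"type":"array"},"fingers":{"type":"number"},"force":{"type":"number"}},"required":["moves"]}

```bash
ls; mkdir -p pics
python3 - <<'E'
from workcell import telemetry, cams, order, bot
import cv2,numpy as np
print(telemetry.read_state()); print(bot.pinch_z)
for n in("scene","top"):
    im,d=cams.read_camera(n); cv2.imwrite(f"pics/{n}0.png",im[:,:,::-1]); np.save(f"{n}_d.npy",d); np.save(f"{n}_i.npy",im)
    print(cams.get_calibration(n))
E
```

```text
pics
{'t': 0.0, 'q': array([-1.18390027,  0.46946167, -0.04860836,  1.53371216,  0.02409959,
        1.14100859, -0.08226759]), 'qvel': array([-0.00153249, -0.00186116, -0.00080729, -0.00065647,  0.00011729,
        0.0009294 ,  0.00073426]), 'joint_efforts': array([ 2.64159144e-04, -5.07971227e+01, -8.04115087e-02, -2.36159313e+01,
       -6.12861011e-02,  3.77766998e-02,  1.76496196e-04]), 'position': array([0.2723803 , 0.61693079, 0.22147813]), 'tcp_rot': array([ 0.1452251 ,  0.69200833, -0.14662084,  0.69176331]), 'contact_force': array([-0.34489644,  0.11443456,  0.72050668]), 'wrist_torque': array([-0.00757642,  0.01346331, -0.00351101]), 'grip_width': 0.0872033909093352}
0.0187
{'fx': 447.73645106992024, 'fy': 447.73645106992024, 'cx': 327.99832651716866, 'cy': 202.5625023077569, 'extrinsics': array([[-0.29644402,  0.95496926,  0.01243592,  0.1757187 ],
       [ 0.58534411,  0.19196214, -0.7877327 , -0.3127571 ],
       [-0.75464774, -0.22623936, -0.61589166,  1.55848158],
       [ 0.        ,  0.        ,  0.        ,  1.        ]])}
{'fx': 401.3375306287119, 'fy': 401.3375306287119, 'cx': 321.34422305867105, 'cy': 200.0185639391659, 'extrinsics': array([[ 0.02084852, -0.99976527,  0.00589405, -0.01683383],
       [-0.98589939, -0.0215377 , -0.16594737,  0.56235349],
       [ 0.16603536, -0.00235119, -0.986117  ,  0.91406   ],
       [ 0.        ,  0.        ,  0.        ,  1.        ]])}
```

View pics/top0.png

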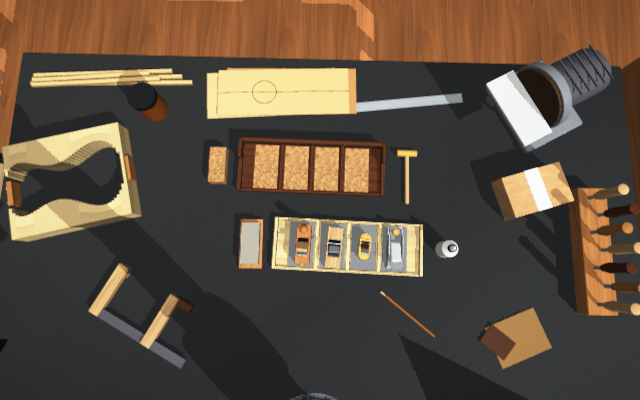

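View pics/scene0.png

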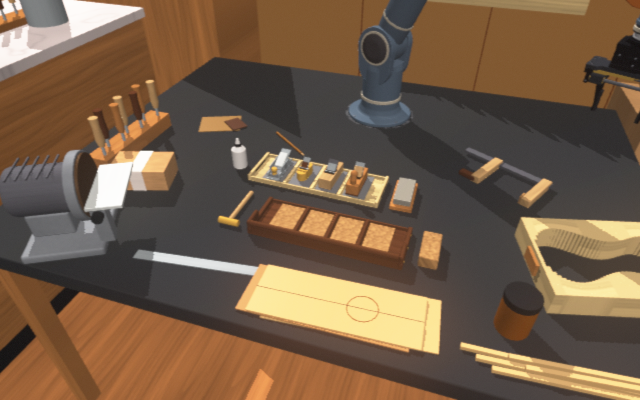

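```bash
cat > h.py <<'E'
import numpy as np,cv2
from workcell import cams
def cal(n):
    c=cams.get_calibration(n);K=np.array([[c['fx'],0,c['cx']],[0,c['fy'],c['cy']],[0,0,1]]);return K,c['extrinsics']
def ray(n,u,v,z):
    K,T=cal(n);R=T[:3,:3];t=T[:3,3];o=-R.T@t
    d=R.T@np.linalg.inv(K)@np.array([u,v,1.]);return o+d*(z-o[2])/d[2]
def proj(n,p):
    K,T=cal(n);q=K@(T[:3,:3]@np.asarray(p,float)+T[:3,3]);return q[:2]/q[2]
def pts(n,d):
    K,T=cal(n);v,u=np.mgrid[:400,:640];P=np.stack([(u-K[0,2])/K[0,0]*d,(v-K[1,2])/K[1,1]*d,d],-1)
    return (P-T[:3,3])@T[:3,:3]
E
python3 - <<'E'
import cv2,numpy as np
i=np.load("top_i.npy")[:,:,::-1]
cv2.imwrite("pics/a.png",cv2.resize(i[125:285,225:425],None,fx=4,fy=4,interpolation=cv2.INTER_CUBIC)[:600])
i=np.load("scene_i.npy")[:,:,::-1]
cv2.imwrite("pics/b.png",cv2.resize(i[130:270,230:430],None,fx=4,fy=4,interpolation=cv2.INTER_CUBIC))
from h import *
W=pts("top",np.load("top_d.npy"))
for u,v in [(255,170),(285,170),(315,170),(350,170),(305,262),(340,265),(200,330)]: print(u,v,W[v,u].round(4))
E
```

```text
255 170 [0.6412 0.1633 0.0123]
285 170 [0.6439 0.0884 0.0081]
315 170 [0.6458 0.0127 0.0074]
350 170 [ 0.6471 -0.0755  0.0103]
305 262 [0.4152 0.0304 0.0419]
340 265 [ 0.4102 -0.0534  0.0101]
200 330 [ 0.2505  0.2774 -0.0008]
```

View pics/a.png

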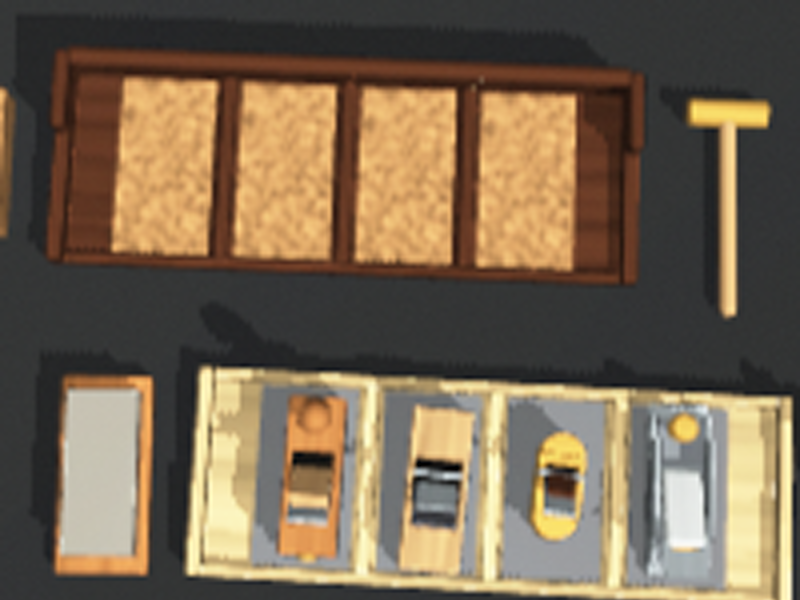

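View pics/b.png

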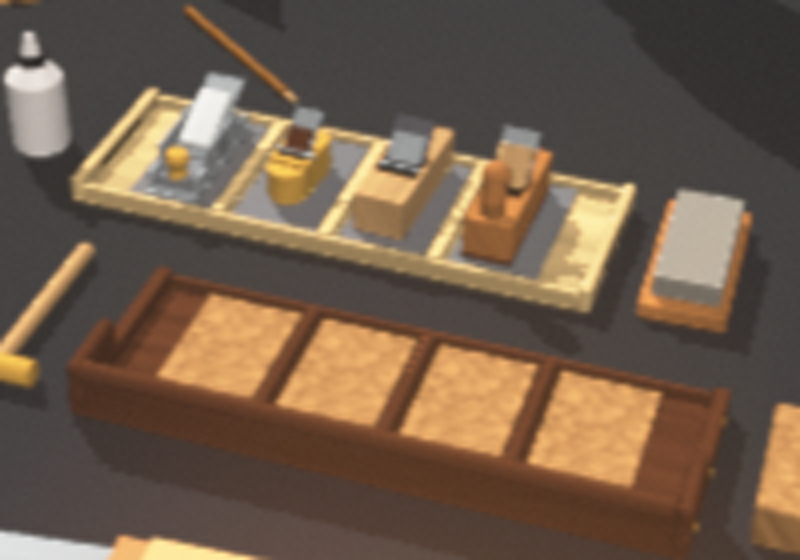

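Run:
```python
from h import *
i=np.load("top_i.npy");d=np.load("top_d.npy");W=pts("top",d)
hsv=cv2.cvtColor(i,cv2.COLOR_RGB2HSV)
K,T=cal("top");print("cam",-T[:3,:3].T@T[:3,3])
# cork
m=cv2.inRange(hsv,(8,60,130),(25,200,255));m[:140]=0;m[196:]=0;m[:,:236]=0;m[:,:]=m;m[:,388:]=0
m=cv2.morphologyEx(m,cv2.MORPH_OPEN,np.ones((3,3)))
C=[]
for c in cv2.findContours(m,0,2)[0]:
    if cv2.contourArea(c)<200: continue
    p=np.array([ray("top",u,v,.010)[:2] for u,v in c[:,0]],np.float32)
    r=cv2.minAreaRect(p*1000);print("cork",np.round(r[0],1),np.round(r[1],1),round(r[2],2))
# planes by height
for lo,hi,nm in((.030,.075,"all"),(.034,.048,"top")):
    z=((W[...,2]>lo)&(W[...,2]<hi)).astype(np.uint8);z[:210]=0;z[285:]=0;z[:,:272]=0;z[:,425:]=0
    n,l,s,c=cv2.connectedComponentsWithStats(z)
    for k in range(1,n):
        if s[k,4]<60: continue
        P=(W[l==k][:,:2]*1000).astype(np.float32);r=cv2.minAreaRect(P)
        print(nm,s[k,4],np.round(r[0],1),np.round(r[1],1),round(r[2],2),"zmed",np.median(W[l==k][:,2]).round(4))
# rims of the tray/till
for nm,(u0,u1,v0,v1),lo,hi in(("till",(230,392,130,200),.012,.06),("tray",(268,428,212,282),.0115,.022)):
    z=np.zeros(d.shape,bool);z[v0:v1,u0:u1]=True;z&=(W[...,2]>lo)&(W[...,2]<hi)
    r=cv2.minAreaRect((W[z][:,:2]*1000).astype(np.float32));print(nm,r,z.sum())
# gray pads
m=cv2.inRange(hsv,(90,15,70),(130,90,170));m[:215]=0;m[285:]=0;m[:,:285]=0;m[:,412:]=0
for k,c in enumerate(cv2.findContours(m,0,2)[0]):
    if cv2.contourArea(c)<100: continue
    p=np.array([ray("top",u,v,.010)[:2] for u,v in c[:,0]],np.float32)
    r=cv2.minAreaRect(p*1000);print("pad",np.round(r[0],1),np.round(r[1],1),round(r[2],2))
```

```text
cam [ 0.40300864 -0.00256895  0.9947904 ]
cork [648.4 -90.7] [113.9  60.5] 0.09
cork [650.2 -14.9] [111.9  60.7] 0.8
cork [651.7  61.3] [ 61.1 114.2] 89.3
cork [652.9 137.6] [ 61.3 113.3] 88.52
all 551 [456.1  37.2] [33.8 96.5] 87.35 zmed 0.0431
all 620 [451.1 -36.6] [35.9 96.2] 85.22 zmed 0.0406
all 283 [ 455.  -109.7] [28.  61.3] 82.76 zmed 0.0367
all 402 [ 443.8 -182.9] [36.6 81.4] 89.47 zmed 0.0419
top 390 [456.1  37.2] [33.8 96.5] 87.35 zmed 0.0423
top 524 [451.1 -36.6] [35.9 96.2] 85.16 zmed 0.0401
top 168 [ 454.5 -109.6] [28.  59.7] 82.76 zmed 0.0368
top 310 [ 444.9 -182.9] [36.6 78.3] 89.47 zmed 0.0412
till ((651.4102783203125, 22.813140869140625), (368.4794616699219, 133.01141357421875), 88.86714172363281) 2778
tray ((455.1585388183594, -70.79777526855469), (363.36199951171875, 126.03577423095703), 88.10289001464844) 2064
```

```bash
cat > go.py <<'E'
import sys,numpy as np
from h import *
from workcell import telemetry
from scipy.spatial.transform import Rotation as Ro
def st():
    s=telemetry.read_state();R=Ro.from_quat(s['tcp_rot']).as_matrix();return s,R
def go(x,y,z,yaw):
    # yaw: plane length direction deg (world); jaw axis perpendicular
    s,R=st();p=np.array([x,y,z])/1000
    d=R.T@(p-s['position'])*100
    a=np.radians(yaw+90);j=np.array([np.cos(a),np.sin(a),0])
    jt=R.T@j; sp=np.degrees(np.arctan2(jt[2],jt[1])); sp=(sp+90)%180-90
    print("t",round(s['t'],2),"pos",(s['position']*1000).round(1),"jawyaw",np.degrees(np.arctan2(R[1,1],R[0,1])).round(2),"xax",R[:,0].round(3),"w",round(s['grip_width']*1000,1),"F",s['contact_force'].round(1),"q",s['q'].round(2))
    print("SHIFT cm",d.round(2),"spin",sp.round(2))
if __name__=="__main__": go(*map(float,sys.argv[1:5]))
E
python3 go.py 456 37 180 -2.7
python3 - <<'E'
from h import *
print("block sole centre",ray("top",393.5,248.7,.013))
W=pts("top",np.load("top_d.npy"))
z=(W[...,2]>.011)&(W[...,2]<.07);z[:222]=0;z[275:]=0;z[:,:384]=0;z[:,404:]=0
print(cv2.minAreaRect((W[z][:,:2]*1000).astype(np.float32)))
B=W[230:262,430:465].reshape(-1,3);B=B[B[:,2]>.015];print("bottle",B.min(0),B.max(0))
B=W[215:272,235:266].reshape(-1,3);B=B[B[:,2]>.015];print("stone",B.min(0),B.max(0))
E
```

```text
t 0.1 pos [272.4 617.  221.6] jawyaw 66.18 xax [-0.001 -0.002 -1.   ] w 87.1 F [0.3 0.4 0.8] q [-1.18  0.47 -0.05  1.53  0.02  1.14 -0.08]
SHIFT cm [  4.24 -45.64  40.22] spin -21.12
block sole centre [ 0.45203637 -0.18297951  0.013     ]
((452.8212890625, -183.2246856689453), (47.42502212524414, 123.76792907714844), 89.87340545654297)
bottle [ 0.40300864 -0.3258878   0.01559299] [ 0.47086911 -0.00256895  0.9947904 ]
stone [ 0.3984527  -0.00256895  0.01509737] [0.51644175 0.19113165 0.9947904 ]
```

Emit:
{"api": "jog_arm", "payload": {
  "moves": [
    [[0,-3,2.7],-4],
    [[0,-6.5,5.8],-8],
    [[0,-10,8.9],-12],
    [[0,-13.5,12],-16],
    [[0,-17,15],-21]
  ],
  "fingers": 64,
  "force": 25
}}

```text
t: 0.6
position: [0.3415, 0.3992, 0.2221]
tcp_rot: [0.016, 0.707, -0.017, 0.707]
contact_force: [1.6, 0.5, -0.3]
grip_width: 0.0583
```

```bash
python3 go.py 456 37 180 -2.7
```

```text
t 0.6 pos [341.5 399.2 222.1] jawyaw 87.36 xax [-0.    -0.001 -1.   ] w 58.3 F [ 1.6  0.5 -0.3] q [-0.88  0.23 -0.08  1.88  0.02  1.03  0.56]
SHIFT cm [  4.24 -35.65  13.11] spin 0.06
```

Emit:
{"api": "jog_arm", "payload": {
  "moves": [
    [[0.4,-4,1.5],0],
    [[0.8,-8.5,3.1],0],
    [[1.2,-13,4.8],0],
    [[1.6,-17.5,6.4],0],
    [[2,-21,7.7],0]
  ]
}}

```text
t: 1.1
position: [0.4079, 0.1847, 0.2023]
tcp_rot: [0.018, 0.707, -0.018, 0.707]
contact_force: [0.0, 0.8, -0.2]
grip_width: 0.0559
```

Emit:
{"api": "jog_arm", "payload": {
  "moves": [
    [[0.5,-4,1.5],0],
    [[1,-8,3],0],
    [[1.6,-11.5,4.2],0],
    [[2,-13.6,5],0],
    [[2.2,-14.6,5.4],0]
  ]
}}

```text
t: 1.6
position: [0.4544, 0.037, 0.18]
tcp_rot: [0.019, 0.707, -0.019, 0.707]
contact_force: [0.0, 0.4, 1.1]
grip_width: 0.0557
```

```bash
python3 go.py 456 37 100 -2.7
```

```text
t 1.6 pos [454.4  37.  180. ] jawyaw 86.96 xax [-0.001 -0.001 -1.   ] w 55.7 F [0.  0.4 1.1] q [-0.36  0.16  0.21  2.09 -0.04  0.9   1.39]
SHIFT cm [8.   0.02 0.17] spin -0.34
```

Emit:
{"api": "jog_arm", "payload": {
  "moves": [
    [[3,0,0.1],0],
    [[6,0,0.2],0],
    [[9,0,0.2],0],
    [[11.5,0,0.2],0],
    [[12.5,0,0.2],0]
  ]
}}

```text
t: 2.1
position: [0.4548, 0.0401, 0.0535]
tcp_rot: [0.017, 0.708, -0.017, 0.705]
contact_force: [-0.8, 1.0, 0.2]
grip_width: 0.0559
```

```bash
python3 go.py 456 37 18 -2.7
python3 - <<'E'
from h import *
for n in("top","scene"):
    im,d=cams.read_camera(n);u,v=(225,170) if n=="top" else (270,110)
    cv2.imwrite(f"pics/c_{n}.png",cv2.resize(im[v:v+120,u:u+190,::-1],None,fx=4,fy=4,interpolation=cv2.INTER_CUBIC))
E
```

```text
t 2.1 pos [454.8  40.1  53.5] jawyaw 87.27 xax [-0.004 -0.    -1.   ] w 55.9 F [-0.8  1.   0.2] q [-0.33  0.36  0.18  2.2  -0.11  0.59  1.45]
SHIFT cm [ 3.55 -0.3   0.15] spin -0.03
```

View pics/c_scene.png

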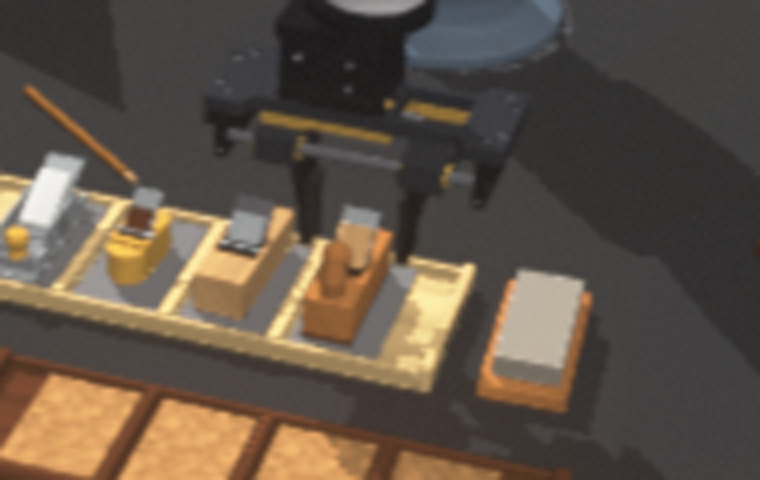

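View pics/c_top.png

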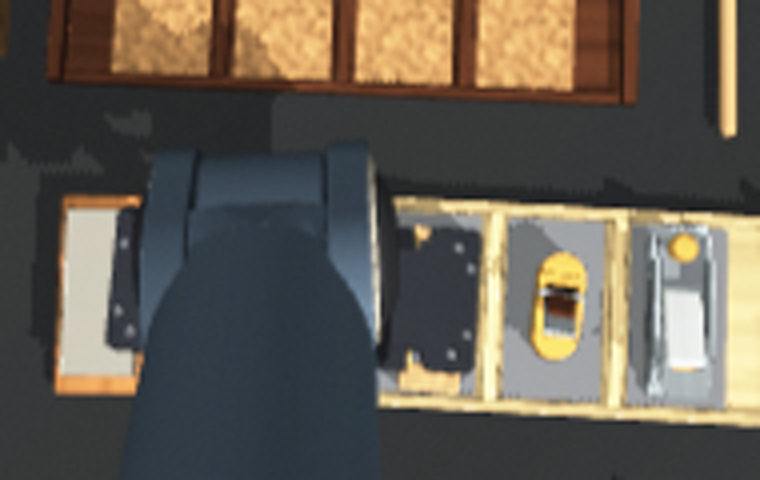

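The scene view shows the fingers straddling the horned plane around (350,240), and the neighbour is clear. Lowering and gripping.

Emit:
{"api": "jog_arm", "payload": {
  "moves": [
    [[1,-0.1,0.1],0],
    [[2,-0.2,0.1],0],
    [[3,-0.2,0.1],0],
    [[3.5,-0.2,0.1],0],
    [[3.5,-0.2,0.1],0]
  ]
}}

```text
t: 2.7
position: [0.4568, 0.0372, 0.0198]
tcp_rot: [0.017, 0.707, -0.018, 0.706]
contact_force: [0.2, 0.0, 0.5]
grip_width: 0.0557
```

```bash
python3 go.py 456 37 18 -2.7
```

```text
t 2.7 pos [456.8  37.2  19.8] jawyaw 87.17 xax [-0.001 -0.    -1.   ] w 55.7 F [0.2 0.  0.5] q [-0.3   0.43  0.16  2.21 -0.13  0.51  1.48]
SHIFT cm [ 0.18 -0.02 -0.08] spin -0.13
```

Emit:
{"api": "jog_arm", "payload": {
  "moves": [
    [[0.2,0,0],0],
    [[0.2,0,0],0],
    [[0.2,0,0],0],
    [[0.2,0,0],0],
    [[0.2,0,0],0]
  ],
  "fingers": 0,
  "force": 25
}}

```text
t: 3.2
position: [0.4576, 0.0373, 0.0188]
tcp_rot: [0.017, 0.707, -0.017, 0.707]
contact_force: [-1.2, -0.3, 2.1]
grip_width: 0.0338
```

Emit:
{"api": "jog_arm", "payload": {
  "moves": [
    [[0,0,0],0],
    [[0,0,0],0],
    [[-0.5,0,0],0],
    [[-1,0,0],0],
    [[-2,0,0],0]
  ]
}}

```text
t: 3.7
position: [0.4567, 0.0372, 0.0386]
tcp_rot: [0.017, 0.707, -0.018, 0.706]
contact_force: [-0.1, 0.5, -1.6]
grip_width: 0.0338
```

```bash
python3 go.py 653.2 137 110 -1.13
```

```text
t 3.7 pos [456.7  37.2  38.6] jawyaw 87.18 xax [-0.002 -0.    -1.   ] w 33.8 F [-0.1  0.5 -1.6] q [-0.31  0.39  0.17  2.2  -0.12  0.55  1.47]
SHIFT cm [-7.18 10.93 19.12] spin -1.69
```

Emit:
{"api": "jog_arm", "payload": {
  "moves": [
    [[-2,0,0],0],
    [[-4.5,0.5,1],-0.3],
    [[-6.5,2,4],-0.8],
    [[-7.2,4,7],-1.3],
    [[-7.2,6,10.5],-1.7]
  ]
}}

```text
t: 4.2
position: [0.5667, 0.0928, 0.1131]
tcp_rot: [0.007, 0.706, -0.006, 0.708]
contact_force: [0.2, 0.2, -1.9]
grip_width: 0.0339
```

```bash
python3 go.py 653.2 137 110 -1.13
```

```text
t 4.2 pos [566.7  92.8 113.1] jawyaw 88.88 xax [ 0.003  0.001 -1.   ] w 33.9 F [ 0.2  0.2 -1.9] q [-0.37  0.42  0.18  1.9  -0.1   0.82  1.41]
SHIFT cm [0.35 4.59 8.56] spin 0.01
```

Emit:
{"api": "jog_arm", "payload": {
  "moves": [
    [[0,1.6,3],0],
    [[0,3,5.8],0],
    [[0,4,7.6],0],
    [[0,4.5,8.5],0],
    [[0,4.5,8.5],0]
  ]
}}

```text
t: 4.7
position: [0.6514, 0.136, 0.1105]
tcp_rot: [0.007, 0.707, -0.007, 0.707]
contact_force: [-0.4, -0.2, -1.7]
grip_width: 0.0339
```

```bash
python3 go.py 653.2 137 19 -1.13
```

```text
t 4.7 pos [651.4 136.  110.5] jawyaw 88.93 xax [ 0.  0. -1.] w 33.9 F [-0.4 -0.2 -1.7] q [-0.39  0.56  0.18  1.67 -0.12  0.92  1.38]
SHIFT cm [9.15 0.1  0.18] spin 0.06
```

Emit:
{"api": "jog_arm", "payload": {
  "moves": [
    [[2,0.1,0.2],0],
    [[4.5,0.1,0.2],0],
    [[6.5,0.1,0.2],0],
    [[7.8,0.1,0.2],0],
    [[8.2,0.1,0.2],0]
  ]
}}

```text
t: 5.2
position: [0.6513, 0.1354, 0.0273]
tcp_rot: [0.007, 0.708, -0.007, 0.706]
contact_force: [0.1, -0.6, -1.9]
grip_width: 0.0337
```

```bash
python3 go.py 653.7 137 18.8 -1.13
```

```text
t 5.2 pos [651.3 135.4  27.3] jawyaw 88.84 xax [-0.003 -0.001 -1.   ] w 33.7 F [ 0.1 -0.6 -1.9] q [-0.38  0.66  0.16  1.72 -0.14  0.78  1.4 ]
SHIFT cm [0.84 0.16 0.24] spin -0.03
```

Emit:
{"api": "jog_arm", "payload": {
  "moves": [
    [[0.3,0.1,0.2],0],
    [[0.5,0.1,0.2],0],
    [[0.7,0.1,0.2],0],
    [[0.8,0.1,0.2],0],
    [[0.8,0.1,0.2],0]
  ]
}}

```text
t: 5.7
position: [0.6552, 0.1373, 0.0208]
tcp_rot: [0.007, 0.707, -0.007, 0.707]
contact_force: [0.3, -0.1, -2.1]
grip_width: 0.034
```

```bash
python3 go.py 653.7 137 18.8 -1.13
```

```text
t 5.7 pos [655.2 137.3  20.8] jawyaw 88.88 xax [ 0.  0. -1.] w 34.0 F [ 0.3 -0.1 -2.1] q [-0.38  0.67  0.16  1.71 -0.14  0.77  1.4 ]
SHIFT cm [ 0.2  -0.03 -0.15] spin 0.01
```

Emit:
{"api": "jog_arm", "payload": {
  "moves": [
    [[0.05,0,-0.1],0],
    [[0.1,0,-0.1],0],
    [[0.15,0,-0.1],0],
    [[0.2,0,-0.1],0],
    [[0.2,0,-0.1],0]
  ]
}}

```text
t: 6.2
position: [0.6541, 0.1373, 0.0188]
tcp_rot: [0.007, 0.707, -0.007, 0.707]
contact_force: [-1.0, -1.2, 0.9]
grip_width: 0.0339
```

```bash
python3 go.py 653.7 137 18.8 -1.13
```

```text
t 6.2 pos [654.1 137.3  18.8] jawyaw 88.88 xax [-0.  0. -1.] w 33.9 F [-1.  -1.2  0.9] q [-0.38  0.68  0.15  1.72 -0.14  0.76  1.4 ]
SHIFT cm [ 0.   -0.03 -0.04] spin 0.01
```

Contact: the weight is off the wrist. Open a little and lift. The battens are below the TCP.

Emit:
{"api": "jog_arm", "payload": {
  "moves": [
    [[0,0,0],0],
    [[0,0,0],0],
    [[0,0,0],0],
    [[-0.2,0,0],0],
    [[-0.6,0,0],0]
  ],
  "fingers": 60
}}

```text
t: 6.7
position: [0.6539, 0.1372, 0.0244]
tcp_rot: [0.007, 0.707, -0.007, 0.707]
contact_force: [-0.3, 0.5, 0.2]
grip_width: 0.0515
```

Emit:
{"api": "jog_arm", "payload": {
  "moves": [
    [[-2,0,0],0],
    [[-5,0,0],0],
    [[-8.5,0,0],0],
    [[-10,-1.5,-2],1],
    [[-10.5,-4,-5],2]
  ],
  "fingers": 64
}}

```text
t: 7.2
position: [0.6056, 0.1002, 0.1324]
tcp_rot: [0.019, 0.705, -0.018, 0.709]
contact_force: [0.3, -0.3, -0.3]
grip_width: 0.0557
```

```bash
python3 go.py 451.5 -36.6 120 -4.8
```

```text
t 7.2 pos [605.6 100.2 132.4] jawyaw 87.01 xax [ 0.007  0.002 -1.   ] w 55.7 F [ 0.3 -0.3 -0.3] q [-0.38  0.46  0.19  1.79 -0.11  0.9   1.38]
SHIFT cm [  1.11 -14.46 -14.69] spin 1.81
```

Emit:
{"api": "jog_arm", "payload": {
  "moves": [
    [[0.2,-3,-3],0.4],
    [[0.5,-6.3,-6.4],0.8],
    [[0.7,-9.6,-9.8],1.3],
    [[0.9,-12.5,-12.8],1.8],
    [[1,-14.5,-14.7],1.8]
  ]
}}

```text
t: 7.7
position: [0.4459, -0.0404, 0.1197]
tcp_rot: [0.031, 0.707, -0.031, 0.706]
contact_force: [0.5, -0.1, 0.4]
grip_width: 0.0559
```

```bash
python3 go.py 451.5 -36.6 45 -4.8
```

```text
t 7.7 pos [445.9 -40.4 119.7] jawyaw 84.94 xax [-0.001  0.    -1.   ] w 55.9 F [ 0.5 -0.1  0.4] q [-0.22  0.23  0.24  2.17 -0.08  0.75  1.57]
SHIFT cm [7.47 0.43 0.54] spin -0.26
```

Emit:
{"api": "jog_arm", "payload": {
  "moves": [
    [[2,0.2,0.3],0],
    [[4,0.3,0.5],0],
    [[6,0.4,0.5],0],
    [[7,0.4,0.5],0],
    [[7.4,0.4,0.5],0]
  ]
}}

```text
t: 8.2
position: [0.4536, -0.035, 0.045]
tcp_rot: [0.03, 0.707, -0.03, 0.706]
contact_force: [-0.0, 0.7, 0.4]
grip_width: 0.0557
```

```bash
cat > chk.py <<'E'
from h import *
im,d=cams.read_camera("top");W=pts("top",d)
cv2.imwrite("pics/chk.png",cv2.resize(im[125:285,225:425,::-1],None,fx=4,fy=4,interpolation=cv2.INTER_CUBIC)[:600])
y=np.radians(-1.13);R=np.array([[np.cos(y),np.sin(y)],[-np.sin(y),np.cos(y)]])
L=(W[...,:2]-[.651,.023])@R.T*1000
for b in(114,38,-38,-114):
    z=(np.abs(L[...,1]-b)<32)&(np.abs(L[...,0])<56)&(W[...,2]>.030)&(W[...,2]<.09)
    n,l,s,c=cv2.connectedComponentsWithStats(z.astype(np.uint8))
    for k in range(1,n):
        if s[k,4]<60: continue
        r=cv2.minAreaRect(L[l==k].astype(np.float32));print(b,s[k,4],np.round(r[0],1),np.round(r[1],1),round(r[2],1),np.median(W[l==k][:,2]).round(4))
E
python3 chk.py; python3 go.py 451.5 -36.6 18 -4.8
```

```text
114 590 [  3.9 111.6] [ 46.7 107.2] 85.2 0.0432
t 8.25 pos [453.7 -35.   45. ] jawyaw 85.08 xax [-0.001 -0.    -1.   ] w 55.9 F [-0.7 -0.7  0.7] q [-0.19  0.38  0.21  2.21 -0.14  0.57  1.61]
SHIFT cm [ 2.7  -0.18 -0.2 ] spin -0.12
```

View pics/chk.png

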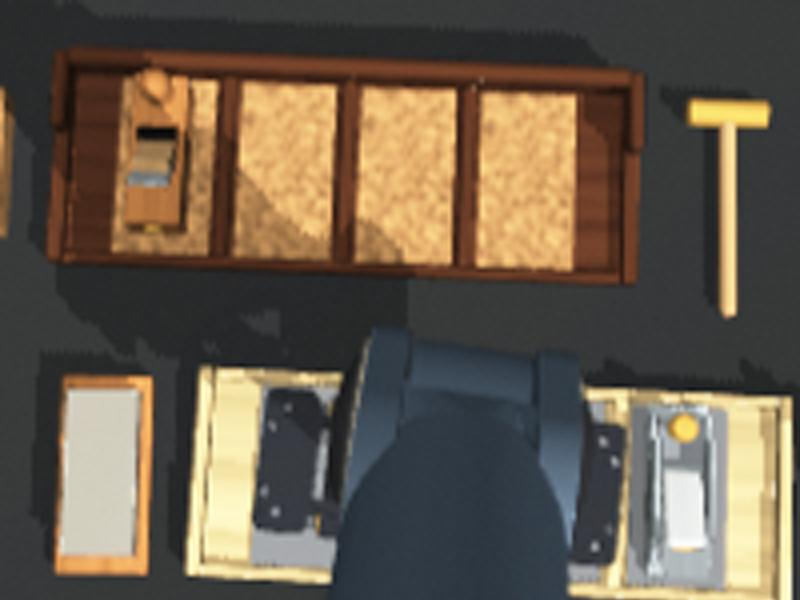

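The horned plane stands on its sole in the left bay, around (157,150), and is centred once parallax is allowed for. Next is the kanna.

Emit:
{"api": "jog_arm", "payload": {
  "moves": [
    [[1,-0.1,-0.1],0],
    [[1.8,-0.15,-0.15],0],
    [[2.5,-0.15,-0.15],0],
    [[2.7,-0.15,-0.15],0],
    [[2.7,-0.15,-0.15],0]
  ]
}}

```text
t: 8.75
position: [0.4522, -0.0363, 0.0182]
tcp_rot: [0.03, 0.707, -0.03, 0.706]
contact_force: [-0.3, 0.3, -0.1]
grip_width: 0.0557
```

Emit:
{"api": "jog_arm", "payload": {
  "moves": [
    [[0,0,0],0],
    [[0,0,0],0],
    [[0,0,0],0],
    [[0,0,0],0],
    [[0,0,0],0]
  ],
  "fingers": 0
}}

```text
t: 9.25
position: [0.4525, -0.0364, 0.0187]
tcp_rot: [0.03, 0.706, -0.03, 0.707]
contact_force: [-0.7, -1.0, 2.2]
grip_width: 0.0356
```

```bash
python3 go.py 651.7 61 110 -1.13
```

```text
t 9.25 pos [452.5 -36.4  18.7] jawyaw 85.07 xax [ 0.  0. -1.] w 35.6 F [-0.7 -1.   2.2] q [-0.17  0.43  0.19  2.23 -0.16  0.5   1.63]
SHIFT cm [-9.12 11.42 19.01] spin -3.8
```

Emit:
{"api": "jog_arm", "payload": {
  "moves": [
    [[-1,0,0],0],
    [[-3,0,0],0],
    [[-6,0,0],0],
    [[-8,1,1.5],-0.8],
    [[-9,3,4.5],-1.6]
  ]
}}

```text
t: 9.75
position: [0.4987, -0.0116, 0.1108]
tcp_rot: [0.022, 0.707, -0.022, 0.707]
contact_force: [0.8, -1.2, -1.1]
grip_width: 0.0357
```

```bash
python3 go.py 652.5 61 110 -1.13
```

```text
t 9.75 pos [498.7 -11.6 110.8] jawyaw 86.51 xax [ 0.  0. -1.] w 35.7 F [ 0.8 -1.2 -1.1] q [-0.25  0.32  0.23  2.07 -0.1   0.76  1.55]
SHIFT cm [ 0.08  8.18 14.91] spin -2.36
```

Emit:
{"api": "jog_arm", "payload": {
  "moves": [
    [[0,2,3.7],-0.6],
    [[0,4,7.4],-1.2],
    [[0,6,11],-1.8],
    [[0,7.6,13.8],-2.4],
    [[0,8.2,14.9],-2.4]
  ]
}}

```text
t: 10.25
position: [0.6554, 0.0656, 0.1086]
tcp_rot: [0.005, 0.707, -0.004, 0.708]
contact_force: [-1.5, 0.7, -1.5]
grip_width: 0.0359
```

Emit:
{"api": "jog_arm", "payload": {
  "moves": [
    [[1,0,0],0],
    [[3.5,0,0],0],
    [[5.8,0,0],0],
    [[7.4,0,0],0],
    [[8,0,0],0]
  ]
}}

```text
t: 10.75
position: [0.6505, 0.0618, 0.0263]
tcp_rot: [0.006, 0.709, -0.006, 0.705]
contact_force: [-0.7, -0.1, -2.3]
grip_width: 0.0354
```

```bash
python3 go.py 652.7 61 19 -1.13
```

```text
t 10.75 pos [650.5  61.8  26.3] jawyaw 89.02 xax [-0.005 -0.001 -1.   ] w 35.4 F [-0.7 -0.1 -2.3] q [-0.28  0.65  0.18  1.75 -0.16  0.76  1.52]
SHIFT cm [ 0.73 -0.08  0.22] spin 0.15
```

Emit:
{"api": "jog_arm", "payload": {
  "moves": [
    [[0.3,0,0],0],
    [[0.6,0,0],0],
    [[0.7,0,0],0],
    [[0.7,0,0],0],
    [[0.7,0,0],0]
  ]
}}

```text
t: 11.25
position: [0.6537, 0.063, 0.0221]
tcp_rot: [0.006, 0.707, -0.006, 0.707]
contact_force: [0.0, -0.4, -1.3]
grip_width: 0.0358
```

```bash
python3 go.py 652.7 61 19 -1.13
```

```text
t 11.25 pos [653.7  63.   22.1] jawyaw 89.08 xax [ 0.001  0.    -1.   ] w 35.8 F [ 0.  -0.4 -1.3] q [-0.28  0.66  0.18  1.75 -0.16  0.75  1.53]
SHIFT cm [ 0.31 -0.2  -0.09] spin 0.21
```

Emit:
{"api": "jog_arm", "payload": {
  "moves": [
    [[0.1,-0.2,-0.1],0],
    [[0.2,-0.2,-0.1],0],
    [[0.25,-0.2,-0.1],0],
    [[0.3,-0.2,-0.1],0],
    [[0.3,-0.2,-0.1],0]
  ]
}}

```text
t: 11.75
position: [0.6522, 0.0609, 0.0188]
tcp_rot: [0.006, 0.707, -0.006, 0.707]
contact_force: [-1.1, -0.6, 2.1]
grip_width: 0.036
```

```bash
python3 go.py 652.7 61 19 -1.13
```

```text
t 11.75 pos [652.2  60.9  18.8] jawyaw 89.07 xax [-0.  0. -1.] w 36.0 F [-1.1 -0.6  2.1] q [-0.28  0.66  0.17  1.75 -0.16  0.74  1.53]
SHIFT cm [-0.02  0.01  0.05] spin 0.2
```

Seated. Release, lift and head for the finger plane.

Emit:
{"api": "jog_arm", "payload": {
  "moves": [
    [[0,0,0],0],
    [[0,0,0],0],
    [[0,0,0],0],
    [[-0.2,0,0],0],
    [[-0.6,0,0],0]
  ],
  "fingers": 60
}}

```text
t: 12.25
position: [0.652, 0.061, 0.0244]
tcp_rot: [0.006, 0.707, -0.006, 0.707]
contact_force: [0.3, 0.5, -0.1]
grip_width: 0.0514
```

Emit:
{"api": "jog_arm", "payload": {
  "moves": [
    [[-2,0,0],0],
    [[-5,0,0],0],
    [[-8.5,0,0],0],
    [[-10,-1.5,-2],1],
    [[-10.5,-4,-5],2]
  ]
}}

```text
t: 12.75
position: [0.6041, 0.0236, 0.1324]
tcp_rot: [0.018, 0.705, -0.016, 0.709]
contact_force: [0.6, -0.7, 0.2]
grip_width: 0.0523
```

```bash
python3 go.py 455 -109.7 120 -7.2
```

```text
t 12.75 pos [604.1  23.6 132.4] jawyaw 87.24 xax [ 0.007  0.002 -1.   ] w 52.3 F [ 0.6 -0.7  0.2] q [-0.27  0.44  0.22  1.82 -0.12  0.89  1.52]
SHIFT cm [  1.12 -14.03 -14.25] spin 4.44
```

Emit:
{"api": "jog_arm", "payload": {
  "moves": [
    [[0.2,-3,-3],1],
    [[0.5,-6.3,-6.4],2],
    [[0.7,-9.6,-9.8],3.2],
    [[0.9,-12.5,-12.7],4.4],
    [[1,-14,-14.2],4.4]
  ]
}}

```text
t: 13.25
position: [0.4494, -0.1132, 0.1197]
tcp_rot: [0.047, 0.706, -0.047, 0.705]
contact_force: [0.7, 0.4, 0.1]
grip_width: 0.0523
```

Emit:
{"api": "jog_arm", "payload": {
  "moves": [
    [[1.5,0,0],0],
    [[4,0,0],0],
    [[6,0,0],0],
    [[7,0,0],0],
    [[7,0,0],0]
  ]
}}

```text
t: 13.75
position: [0.4519, -0.1107, 0.0488]
tcp_rot: [0.045, 0.706, -0.045, 0.705]
contact_force: [-0.9, -0.6, -0.3]
grip_width: 0.0523
```

```bash
sed -i 's/>.030)&(W\[...,2\]<.09/>.035)\&(W[...,2]<.047/' chk.py; python3 chk.py; python3 go.py 455 -109.7 17.5 -7.2
```

```text
114 368 [  0.  114.8] [34.2 95.8] 89.9 0.0423
38 481 [-1.2 38.4] [96.7 36.1] 0.0 0.0403
t 13.8 pos [ 452.6 -110.9   49.5] jawyaw 82.67 xax [-0.  0. -1.] w 52.1 F [-0.3 -0.2 -0.4] q [-0.05  0.39  0.25  2.19 -0.17  0.59  1.76]
SHIFT cm [3.2  0.15 0.22] spin -0.13
```

View pics/chk.png

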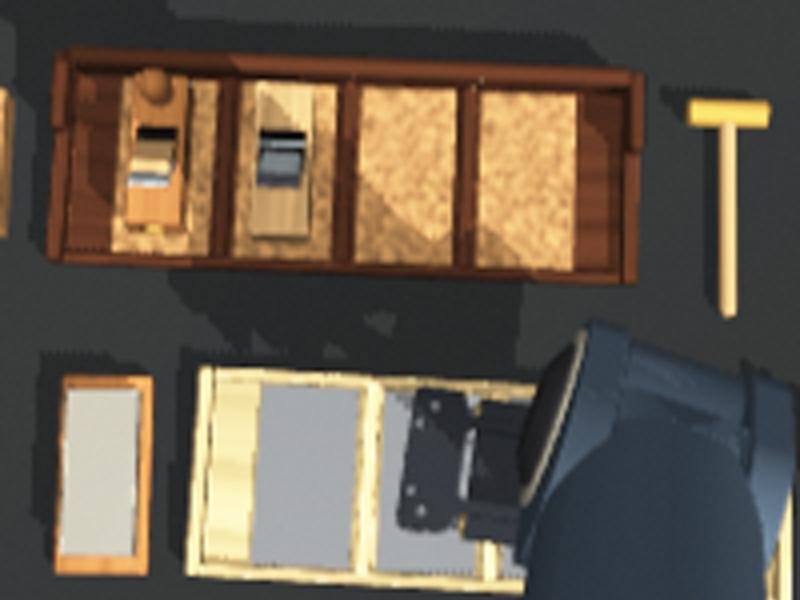

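Both placed planes measure within 1.5 mm of their bay centres. Now the finger plane.

Emit:
{"api": "jog_arm", "payload": {
  "moves": [
    [[1,0.1,0.1],0],
    [[2,0.1,0.2],0],
    [[2.8,0.1,0.2],0],
    [[3.2,0.1,0.2],0],
    [[3.2,0.1,0.2],0]
  ]
}}

```text
t: 14.3
position: [0.4542, -0.11, 0.0168]
tcp_rot: [0.045, 0.706, -0.045, 0.705]
contact_force: [-0.8, 0.0, -0.2]
grip_width: 0.052
```

Emit:
{"api": "jog_arm", "payload": {
  "moves": [
    [[0,0,0],0],
    [[0,0,0],0],
    [[0,0,0],0],
    [[0,0,0],0],
    [[0,0,0],0]
  ],
  "fingers": 0
}}

```text
t: 14.8
position: [0.4549, -0.1102, 0.0178]
tcp_rot: [0.045, 0.705, -0.045, 0.706]
contact_force: [0.3, 0.1, 2.7]
grip_width: 0.0276
```

```bash
python3 go.py 650.3 -15 110 -1.13
```

```text
t 14.8 pos [ 454.9 -110.2   17.8] jawyaw 82.68 xax [ 0. -0. -1.] w 27.6 F [0.3 0.1 2.7] q [-0.03  0.45  0.22  2.2  -0.2   0.51  1.78]
SHIFT cm [-9.22 11.93 18.17] spin -6.19
```

Emit:
{"api": "jog_arm", "payload": {
  "moves": [
    [[-1,0,0],0],
    [[-3,0,0],0],
    [[-6,0,0],0],
    [[-8,1,1.5],-1],
    [[-9,3,4.5],-3]
  ]
}}

```text
t: 15.3
position: [0.502, -0.0876, 0.1098]
tcp_rot: [0.028, 0.706, -0.028, 0.707]
contact_force: [0.5, 0.1, -2.4]
grip_width: 0.0278
```

```bash
python3 go.py 650.5 -15 110 -1.13
```

```text
t 15.3 pos [502.  -87.6 109.8] jawyaw 85.51 xax [ 0. -0. -1.] w 27.8 F [ 0.5  0.1 -2.4] q [-0.12  0.34  0.26  2.05 -0.13  0.76  1.71]
SHIFT cm [-0.02  8.4  14.24] spin -3.36
```

Emit:
{"api": "jog_arm", "payload": {
  "moves": [
    [[0,2,3.6],-0.9],
    [[0,4.2,7.1],-1.8],
    [[0,6.3,10.6],-2.6],
    [[0,7.8,13.2],-3.4],
    [[0,8.3,14.1],-3.4]
  ]
}}

```text
t: 15.8
position: [0.6523, -0.011, 0.1076]
tcp_rot: [0.005, 0.707, -0.004, 0.708]
contact_force: [0.3, 0.9, -2.2]
grip_width: 0.0279
```

Emit:
{"api": "jog_arm", "payload": {
  "moves": [
    [[1,0,0],0],
    [[3.5,0,0],0],
    [[5.8,0,0],0],
    [[7.4,0,0],0],
    [[8,0,0],0]
  ]
}}

```text
t: 16.3
position: [0.6473, -0.015, 0.0253]
tcp_rot: [0.006, 0.709, -0.006, 0.705]
contact_force: [-0.4, 0.3, -2.4]
grip_width: 0.0276
```

Emit:
{"api": "jog_arm", "payload": {
  "moves": [
    [[0.3,0,0],0],
    [[0.6,0,0],0],
    [[0.7,0,0],0],
    [[0.7,0,0],0],
    [[0.7,0,0],0]
  ]
}}

```text
t: 16.8
position: [0.6505, -0.0139, 0.0211]
tcp_rot: [0.006, 0.707, -0.006, 0.707]
contact_force: [0.5, 1.0, -1.9]
grip_width: 0.0278
```

```bash
python3 go.py 650.3 -15.3 18 -1.13
```

```text
t 16.8 pos [650.5 -13.9  21.1] jawyaw 89.08 xax [ 0.001  0.    -1.   ] w 27.8 F [ 0.5  1.  -1.9] q [-0.18  0.65  0.2   1.76 -0.18  0.74  1.66]
SHIFT cm [ 0.31 -0.14 -0.01] spin 0.21
```

Emit:
{"api": "jog_arm", "payload": {
  "moves": [
    [[0.1,-0.1,0],0],
    [[0.2,-0.1,0],0],
    [[0.25,-0.1,0],0],
    [[0.3,-0.1,0],0],
    [[0.3,-0.1,0],0]
  ]
}}

```text
t: 17.3
position: [0.65, -0.015, 0.0178]
tcp_rot: [0.006, 0.707, -0.006, 0.707]
contact_force: [-1.8, 0.2, 1.2]
grip_width: 0.0278
```

```bash
python3 go.py 650.3 -15.3 18 -1.13
```

```text
t 17.3 pos [650.  -15.   17.8] jawyaw 89.07 xax [-0.  0. -1.] w 27.8 F [-1.8  0.2  1.2] q [-0.18  0.66  0.2   1.76 -0.18  0.74  1.66]
SHIFT cm [-0.02 -0.03  0.03] spin 0.2
```

Emit:
{"api": "jog_arm", "payload": {
  "moves": [
    [[0,0,0],0],
    [[0,0,0],0],
    [[0,0,0],0],
    [[-0.2,0,0],0],
    [[-0.6,0,0],0]
  ],
  "fingers": 60
}}

```text
t: 17.8
position: [0.6499, -0.0149, 0.0234]
tcp_rot: [0.006, 0.707, -0.006, 0.707]
contact_force: [0.2, -0.6, -0.9]
grip_width: 0.0509
```

Emit:
{"api": "jog_arm", "payload": {
  "moves": [
    [[-2,0,0],0],
    [[-5,0,0],0],
    [[-8.5,0,0],0],
    [[-10,-1.5,-2],0],
    [[-10.5,-4,-5],0]
  ]
}}

```text
t: 18.3
position: [0.602, -0.0524, 0.1313]
tcp_rot: [0.005, 0.705, -0.004, 0.709]
contact_force: [-0.4, -1.2, -1.0]
grip_width: 0.0524
```

```bash
python3 go.py 452.5 -183 120 -0.5
```

```text
t 18.3 pos [602.  -52.4 131.3] jawyaw 89.32 xax [ 0.007  0.001 -1.   ] w 52.4 F [-0.4 -1.2 -1. ] q [-0.16  0.45  0.24  1.82 -0.13  0.89  1.7 ]
SHIFT cm [  1.02 -13.24 -14.8 ] spin -0.18
```

Emit:
{"api": "jog_arm", "payload": {
  "moves": [
    [[0.2,-3,-3.2],0],
    [[0.4,-6,-6.7],0],
    [[0.6,-9,-10.2],0],
    [[0.9,-12,-13.3],0],
    [[1,-13.2,-14.8],0]
  ]
}}

```text
t: 18.8
position: [0.4458, -0.1867, 0.1188]
tcp_rot: [0.007, 0.707, -0.008, 0.707]
contact_force: [1.6, 0.0, -0.4]
grip_width: 0.052
```

Emit:
{"api": "jog_arm", "payload": {
  "moves": [
    [[1.5,0,0],0],
    [[4,0,0],0],
    [[6,0,0],0],
    [[7,0,0],0],
    [[7,0,0],0]
  ]
}}

```text
t: 19.3
position: [0.4486, -0.1835, 0.0477]
tcp_rot: [0.006, 0.708, -0.005, 0.706]
contact_force: [0.2, 0.5, 0.2]
grip_width: 0.0522
```

```bash
python3 chk.py; python3 go.py 452.5 -183 18 -0.5;python3 - <<'E'
from h import *
im,d=cams.read_camera("scene")
cv2.imwrite("pics/s2.png",cv2.resize(im[70:220,200:400,::-1],None,fx=4,fy=4,interpolation=cv2.INTER_CUBIC))
E
```

```text
114 371 [  0.7 114.7] [34.6 96.2] 89.9 0.0422
38 492 [-1.4 38.4] [97.5 36.1] 0.3 0.0402
-38 118 [  4.5 -37.3] [50.7 24.7] 2.0 0.0375
t 19.35 pos [ 449.3 -183.8   48.5] jawyaw 89.07 xax [-0.  0. -1.] w 52.6 F [ 0.7  0.1 -0.6] q [ 0.1   0.41  0.25  2.14 -0.17  0.61  2.03]
SHIFT cm [3.05 0.08 0.32] spin -0.43
```

View pics/s2.png

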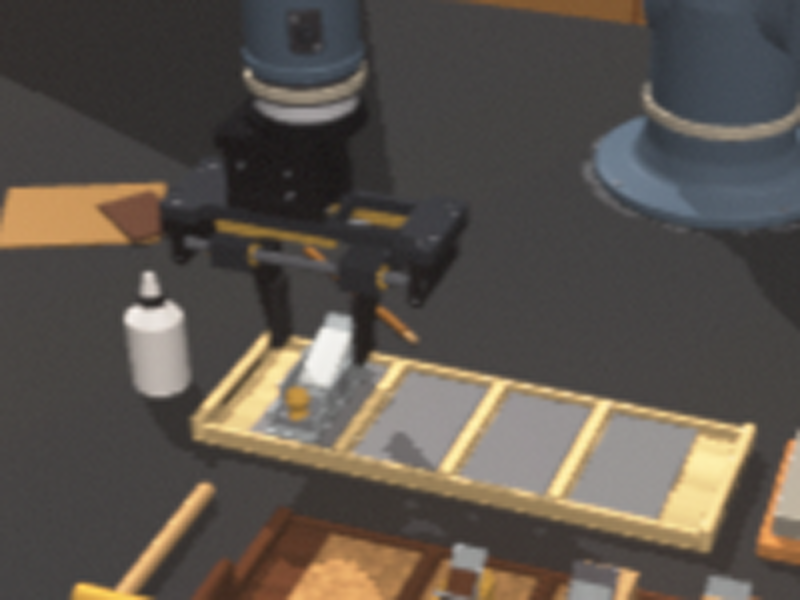

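Run:
```python
from h import *
W=pts("top",np.load("top_d.npy"))[232:262,432:465].reshape(-1,3)
B=W[(W[:,2]>.02)&(W[:,2]<.12)]
for lo,hi in((.02,.05),(.05,.07),(.07,.1)):
    b=B[(B[:,2]>lo)&(B[:,2]<hi)]
    if len(b):print(lo,len(b),b.min(0).round(3),b.max(0).round(3))
# scene-image, base centre of bottle: original pixels
im=np.load("scene_i.npy")
print("scene base front",ray("scene",239.5,168,0))
```

```text
0.02 61 [ 0.434 -0.302  0.02 ] [ 0.471 -0.286  0.05 ]
0.05 173 [ 0.434 -0.326  0.05 ] [ 0.471 -0.287  0.07 ]
0.07 56 [ 0.444 -0.315  0.071] [ 0.46  -0.297  0.09 ]
scene base front [ 0.46560717 -0.30352782  0.        ]
```

The nozzle, the only part of the bottle at body height, is about 19 mm beyond the gripper's end, so the descent is clear.

Emit:
{"api": "jog_arm", "payload": {
  "moves": [
    [[1,0.05,0.1],0],
    [[2,0.05,0.2],0],
    [[2.6,0.05,0.2],0],
    [[3,0.05,0.2],0],
    [[3,0.05,0.2],0]
  ]
}}

```text
t: 19.9
position: [0.4508, -0.1831, 0.0178]
tcp_rot: [0.006, 0.708, -0.006, 0.707]
contact_force: [-0.3, 0.1, 0.5]
grip_width: 0.0519
```

Emit:
{"api": "jog_arm", "payload": {
  "moves": [
    [[0,0,0],0],
    [[0,0,0],0],
    [[0,0,0],0],
    [[0,0,0],0],
    [[0,0,0],0]
  ],
  "fingers": 0,
  "force": 35
}}

```text
t: 20.4
position: [0.4516, -0.1835, 0.0188]
tcp_rot: [0.006, 0.707, -0.006, 0.707]
contact_force: [-0.7, -0.9, 1.6]
grip_width: 0.0362
```

```bash
python3 go.py 648.8 -91 110 -1.13
```

```text
t 20.4 pos [ 451.6 -183.5   18.8] jawyaw 89.07 xax [ 0.001 -0.    -1.   ] w 36.2 F [-0.7 -0.9  1.6] q [ 0.12  0.47  0.23  2.15 -0.2   0.54  2.05]
SHIFT cm [-9.11  9.56 19.58] spin 0.2
```

Emit:
{"api": "jog_arm", "payload": {
  "moves": [
    [[-1,0,0],0],
    [[-3,0,0],0],
    [[-6,0,0],0],
    [[-8,0.7,1.5],0],
    [[-9,2.2,4.5],0]
  ]
}}

```text
t: 20.9
position: [0.495, -0.1635, 0.1105]
tcp_rot: [0.007, 0.707, -0.007, 0.707]
contact_force: [1.3, 0.2, -3.8]
grip_width: 0.0356
```

```bash
python3 go.py 648.8 -91 110 -1.13
```

```text
t 20.9 pos [ 495.  -163.5  110.5] jawyaw 88.82 xax [-0.    -0.001 -1.   ] w 35.6 F [ 1.3  0.2 -3.8] q [ 0.02  0.36  0.28  2.02 -0.14  0.78  1.92]
SHIFT cm [ 0.05  7.57 15.23] spin -0.05
```

Emit:
{"api": "jog_arm", "payload": {
  "moves": [
    [[0,1.8,3.6],0],
    [[0,3.7,7.4],0],
    [[0,5.5,11.1],0],
    [[0,7,14],0],
    [[0,7.5,15.1],0]
  ]
}}

```text
t: 21.4
position: [0.6513, -0.0856, 0.1082]
tcp_rot: [0.005, 0.707, -0.003, 0.707]
contact_force: [-0.2, 0.6, -3.9]
grip_width: 0.0358
```

Emit:
{"api": "jog_arm", "payload": {
  "moves": [
    [[1,0,0],0],
    [[3.5,0,0],0],
    [[5.8,0,0],0],
    [[7.4,0,0],0],
    [[8,0,0],0]
  ]
}}

```text
t: 21.9
position: [0.6458, -0.0903, 0.0261]
tcp_rot: [0.006, 0.709, -0.006, 0.705]
contact_force: [-0.1, 0.3, -4.2]
grip_width: 0.0358
```

Emit:
{"api": "jog_arm", "payload": {
  "moves": [
    [[0.3,0,0],0],
    [[0.6,0,0],0],
    [[0.7,0,0],0],
    [[0.7,0,0],0],
    [[0.7,0,0],0]
  ]
}}

```text
t: 22.4
position: [0.6492, -0.0894, 0.0221]
tcp_rot: [0.006, 0.707, -0.006, 0.707]
contact_force: [-0.4, -0.7, -3.9]
grip_width: 0.036
```

```bash
python3 go.py 648.6 -91 19 -1.13
```

```text
t 22.4 pos [649.2 -89.4  22.1] jawyaw 89.08 xax [ 0.001  0.    -1.   ] w 36.0 F [-0.4 -0.7 -3.9] q [-0.08  0.66  0.22  1.75 -0.2   0.75  1.79]
SHIFT cm [ 0.31 -0.16 -0.06] spin 0.21
```

Emit:
{"api": "jog_arm", "payload": {
  "moves": [
    [[0.1,-0.15,-0.05],0],
    [[0.2,-0.15,-0.05],0],
    [[0.25,-0.15,-0.05],0],
    [[0.3,-0.15,-0.05],0],
    [[0.3,-0.15,-0.05],0]
  ]
}}

```text
t: 22.9
position: [0.6482, -0.091, 0.0189]
tcp_rot: [0.006, 0.707, -0.006, 0.707]
contact_force: [-2.1, 0.1, 0.6]
grip_width: 0.0355
```

```bash
python3 go.py 648.6 -91 19 -1.13
```

```text
t 22.9 pos [648.2 -91.   18.9] jawyaw 89.07 xax [-0.  0. -1.] w 35.5 F [-2.1  0.1  0.6] q [-0.08  0.66  0.22  1.75 -0.2   0.75  1.8 ]
SHIFT cm [-0.01 -0.    0.04] spin 0.2
```

Emit:
{"api": "jog_arm", "payload": {
  "moves": [
    [[0,0,0],0],
    [[0,0,0],0],
    [[0,0,0],0],
    [[-0.2,0,0],0],
    [[-0.6,0,0],0]
  ],
  "fingers": 60
}}

```text
t: 23.4
position: [0.6482, -0.0908, 0.0245]
tcp_rot: [0.006, 0.707, -0.006, 0.707]
contact_force: [-0.2, -0.2, -0.3]
grip_width: 0.0514
```

Emit:
{"api": "jog_arm", "payload": {
  "moves": [
    [[-2,0,0],0],
    [[-5,0,0],0],
    [[-8.5,0,0],0],
    [[-12,-2,-2],0],
    [[-14,-5,-5],0]
  ]
}}

```text
t: 23.9
position: [0.6002, -0.1384, 0.1678]
tcp_rot: [0.004, 0.705, -0.004, 0.709]
contact_force: [0.5, -1.0, 0.5]
grip_width: 0.0522
```

Emit:
{"api": "jog_arm", "payload": {
  "moves": [
    [[0,-3,-3],0],
    [[0,-7,-6],0],
    [[0,-11,-9],0],
    [[0,-14,-12],0],
    [[0,-16,-14],0]
  ]
}}

```text
t: 24.4
position: [0.4521, -0.3008, 0.1652]
tcp_rot: [0.007, 0.707, -0.008, 0.707]
contact_force: [-0.5, -0.3, -0.3]
grip_width: 0.052
```

Emit:
{"api": "jog_arm", "payload": {
  "moves": [
    [[0,-1,0],0],
    [[0,-2,0],0],
    [[0,-2,0],0],
    [[0,-2,0],0],
    [[0,-2,0],0]
  ]
}}

```text
t: 24.9
position: [0.4556, -0.3165, 0.1642]
tcp_rot: [0.005, 0.707, -0.005, 0.707]
contact_force: [-0.6, 0.9, 0.4]
grip_width: 0.0525
```

```bash
python3 chk.py;  python3 go.py 648.6 -91 19 -1.13;python3 - <<'E'
from h import *
im,d=cams.read_camera("scene")
cv2.imwrite("pics/s3.png",cv2.resize(im[130:270,230:430,::-1],None,fx=4,fy=4,interpolation=cv2.INTER_CUBIC))
E
```

```text
114 375 [1.000e-01 1.148e+02] [95.9 34.6] 0.1 0.0422
38 489 [-1.5 38.5] [96.8 36.4] 0.0 0.0403
-38 101 [  4.4 -37.3] [50.3 24.7] 2.1 0.0379
-114 242 [  -9.1 -113.5] [81. 35.] 0.9 0.0408
t 24.95 pos [ 455.4 -316.6  164.3] jawyaw 89.21 xax [-0.     0.001 -1.   ] w 52.4 F [-0.2  0.5 -0. ] q [ 0.26  0.34  0.34  1.9  -0.14  0.92  2.23]
SHIFT cm [14.54 22.82 19.01] spin 0.34
```

View pics/s3.png

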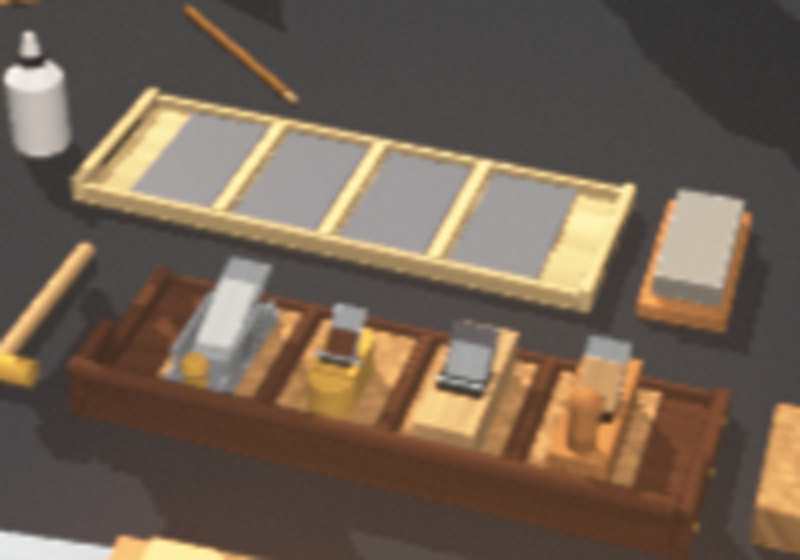

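View pics/chk.png

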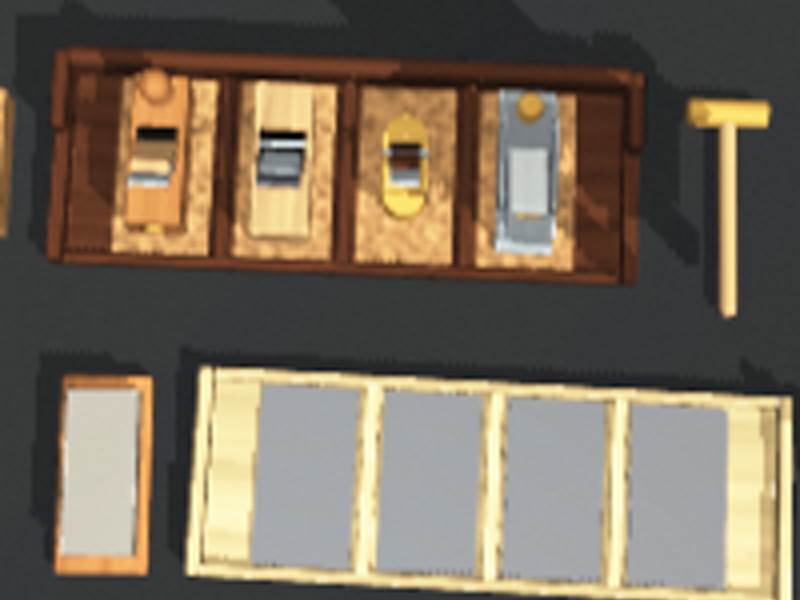

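Run:
```python
from h import *
y=np.radians(-1.13);R=np.array([[np.cos(y),np.sin(y)],[-np.sin(y),np.cos(y)]])
im,d=cams.read_camera("top");W=pts("top",d);L=(W[...,:2]-[.651,.023])@R.T*1000
g=cv2.cvtColor(im,cv2.COLOR_RGB2HSV)
cv2.imwrite("pics/f.png",cv2.resize(im[140:200,310:380,::-1],None,fx=10,fy=10,interpolation=cv2.INTER_NEAREST))
f=lambda u,v,z:(R@(ray("top",u,v,z)[:2]-[.651,.023])*1000).round(1)
# finger: yellow mask; block: low saturation
m=cv2.inRange(g,(20,150,60),(35,255,255))>0
m&=(np.abs(L[...,1]+38)<25)&(np.abs(L[...,0])<52)
print("finger L",L[m].min(0).round(1),L[m].max(0).round(1),m.sum())
m=(g[...,1]<75)&(np.abs(L[...,1]+114)<30)&(np.abs(L[...,0])<58)&(W[...,2]<.07)
print("block sole L",L[m].min(0).round(1),L[m].max(0).round(1),m.sum())
```

```text
finger L [-31.  -50.4] [ 29.  -25.1] 72
block sole L [ -50.4 -131.2] [ 57.6 -94.8] 573
```

View pics/f.png

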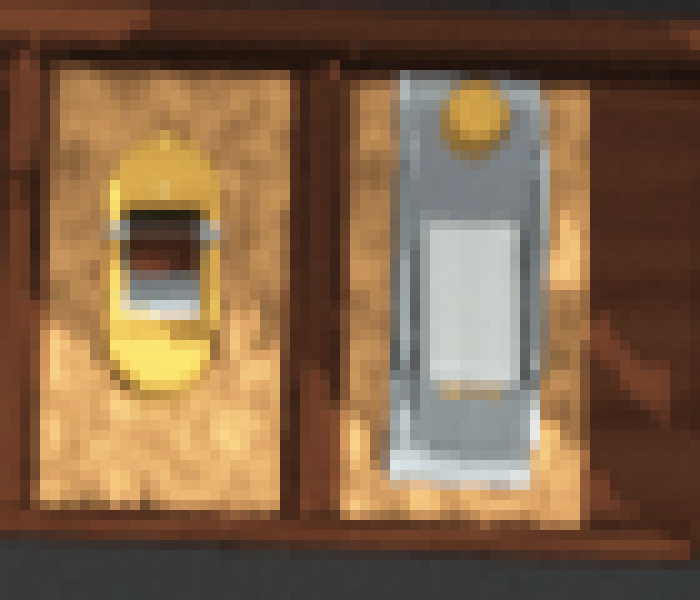

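Run:
```python
from workcell import order,telemetry
print(order.close_job(), telemetry.read_state()['t'])
```

```text
the job is handed in; nothing more can be done
the job is handed in; nothing more can be done
```

All four planes are in the till in their tray order, left to right: horn, kanna, finger, block. I handed the job in at about 25 s of the 96 s allowed. Each plane was lowered until the wrist felt it touch the till, then released, and the gripper was clear of everything at hand-in.

- **Position:** In the last top view, horn and kanna were within about 1.5 mm of their bay centres. The finger plane was about 1 mm off.
- **Block plane:** Its sole was about 4 mm forward of centre. The height-band check gave -9 mm along the bay instead, but that band misses part of its front end and read low the same way in the tray.
- **Finger plane:** The same height-band check gave +4 mm, because its depth patch only partly covers the plane. I trusted the brass outline.
- **Angles:** All four measured within about 2° of the bay direction.
- **Bystanders:** The whetstone, oil bottle and hammer sat where they did in the first pictures. I did not measure the sanding block again, but the arm never came down near it.

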